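Pack the last hot-air nozzles into the round tin

TASK

Pack the two hot-air nozzles from the sloped stand into the round tin with the other five, so that all seven stand upright, feet flat on the tin's floor, one in the middle and six round it. Keep the five that are already in the tin standing there, and do not push the jar, the loupe or the heat sink about.

Things in the scene. Friction and masses are not known exactly. Their poses are not given: they have to be found in the camera images.
- nozzle_a_center (a point): One of two on the stand: steel hot-air nozzle, round, 72 mm tall, 0.035-0.07 kg: collar 36 mm in diameter up to 22 mm above the foot, cone to 34 mm, then an outlet tube 11 mm in diameter to the tip (grip it there). Point on the axis, 36 mm above the foot; z runs from foot to tip. Foot loose in a pocket 12 mm deep; axis leans 30 degrees, square to the deck.
- nozzle_b_center (a point): One of two on the stand: steel hot-air nozzle, round, 72 mm tall, 0.035-0.07 kg: collar 36 mm in diameter up to 22 mm above the foot, cone to 34 mm, then an outlet tube 11 mm in diameter to the tip (grip it there). Point on the axis, 36 mm above the foot; z runs from foot to tip. Foot loose in a pocket 12 mm deep; axis leans 30 degrees, square to the deck.
- nozzle_1_center (a point): One of five standing loose in the tin, by its wall: steel hot-air nozzle, round, 72 mm tall, 0.035-0.07 kg: collar 36 mm in diameter up to 22 mm above the foot, cone to 34 mm, then an outlet tube 11 mm in diameter to the tip (grip it there). Point on the axis, 36 mm above the foot; z runs from foot to tip. 
- nozzle_2_center (a point): One of five standing loose in the tin, by its wall: steel hot-air nozzle, round, 72 mm tall, 0.035-0.07 kg: collar 36 mm in diameter up to 22 mm above the foot, cone to 34 mm, then an outlet tube 11 mm in diameter to the tip (grip it there). Point on the axis, 36 mm above the foot; z runs from foot to tip. 
- nozzle_3_center (a point): One of five standing loose in the tin, by its wall: steel hot-air nozzle, round, 72 mm tall, 0.035-0.07 kg: collar 36 mm in diameter up to 22 mm above the foot, cone to 34 mm, then an outlet tube 11 mm in diameter to the tip (grip it there). Point on the axis, 36 mm above the foot; z runs from foot to tip. 
- nozzle_4_center (a point): One of five standing loose in the tin, by its wall: steel hot-air nozzle, round, 72 mm tall, 0.035-0.07 kg: collar 36 mm in diameter up to 22 mm above the foot, cone to 34 mm, then an outlet tube 11 mm in diameter to the tip (grip it there). Point on the axis, 36 mm above the foot; z runs from foot to tip. 
- nozzle_5_center (a point): One of five standing loose in the tin, by its wall: steel hot-air nozzle, round, 72 mm tall, 0.035-0.07 kg: collar 36 mm in diameter up to 22 mm above the foot, cone to 34 mm, then an outlet tube 11 mm in diameter to the tip (grip it there). Point on the axis, 36 mm above the foot; z runs from foot to tip. 
- tin_floor (a point): Round open aluminium tin, fixed, 123 mm outside, 117 mm inside diameter, 30 mm high. Point: centre of the inner floor, 3 mm above the bench; z up. Seven nozzles just fit: one in the middle, six round it 38 mm from it, with 3 mm of play. At the start the middle and one place by the wall, in any direction, are empty.
- stand_deck (a point): Grey sheet-metal stand, fixed, 136 mm wide, 66 mm deep. Its deck slopes 30 degrees, low edge to the robot, so the nozzle tips lean to the robot. Point: middle of the deck's top, 35 mm above the bench; z up, y along the width, x to the high back edge; the deck's normal is (-0.50, 0, 0.87). Pockets at y = +36 and -36 mm.
- jar_center (a point): White screw-lid jar, 46 mm in diameter, 40 mm high, standing on the bench; a bystander. The point is its centre.
- loupe_center (a point): Black eyeglass loupe, 34 mm in diameter, 26 mm high, standing on the bench; a bystander. The point is its centre.
- sink_center (a point): Finned aluminium heat sink, 40 x 40 x 21 mm, on the bench; a bystander. The point is its centre.

How it is judged:
By the outcome, as a careful person would: the job done as asked, in the order asked, and still so for the second after the job is handed in, with the robot touching nothing.
It also fails if it takes over 58 s, if anything falls off the work surface, if the arm or the gripper's body presses on something with over 40 N, if the wrist force passes 120 N, or if a joint passes its speed limit or range.

ROBOT

A 7-joint arm with a two-finger parallel gripper is mounted at the origin on a cart in front of the work surface, level with it; the furniture and walls round the work are solid. World frame = base frame: x ahead of the robot, y to its left, z up, the work surface at z = 0. Lengths are in m, angles in rad, forces in N, time in s.
With the tool pointing down it reaches from about 0.425 to 0.95 m from the base axis. Payload 4.7 kg.
Tool frame: the origin (TCP) lies midway between the tips of the shut fingers; the grasp point (between the pads) lies grip_depth behind it (grip_depth is the distance from the TCP to the grasp point, in m); z points along the fingers, y is the line along which they close (so a half turn about z gives the same grasp; the last joint's range is limited). The gripper opens to 85 mm and grips with 20 to 120 N. Pads are 22 mm wide; open, the fingers measure 114 mm over their backs; the gripper's body (76 mm by 85 mm) begins 54 mm behind the grasp point. The pads swing forward as they close: fully open they stand 13 mm farther back than shut.
Start: joints at [1.179, 0.469, -0.049, 1.532, 0.024, 1.141, -0.082], TCP at [0.24, -0.631, 0.205] pointing down, gripper open.
Joint ranges: [-2.59, 2.59], [-0.33, 1.99], [-1.39, 1.29], [0.1, 2.45], [-1.04, 4.18], [0.21, 1.99], [-2.66, 2.66]. Speed limits (rad/s): [2.57, 2.57, 3.14, 3.14, 3.14, 3.14, 3.14].

INTERFACE

Orientations are given as a unit quaternion [w, x, y, z].
In Python, from plant import move_ptp, servo_line, set_joints, command_gripper, pause, inverse_kinematics, get_image, Unreachable, finish_job, get_t, get_q, get_qd, get_joint_efforts, get_ee_pos, get_ee_rot, get_ft_force, get_moment, get_grip_width, get_gripper_force, grip_depth gives the robot as it stands. Calls block until the motion is done:
- move_ptp(position, orientation): joint-space move of the TCP to a pose.
- servo_line(position, velocity=0.15, ori=None): straight line of the TCP; ori=None keeps the orientation; velocity is the mean speed in m/s.
- set_joints(angles): joint-space move.
- command_gripper(opening): finger opening in m; the grip force is fixed at half the most; returns when the fingers have stopped.
- pause(seconds).
- inverse_kinematics(position, orientation): joint angles nearest the present ones, or None.
- get_image(name): name is "side" or "top" or "wrist"; returns a dict with "pixels" (420x560x3 uint8, red, green, blue), "vfov" (degrees; the focal length in pixels is half the picture's height over the tangent of half this angle, whatever the lens; pixels are square), "cx", "cy" (the principal point, pixels), "k1" (the pictures are not rectified: a ray, as slopes to the right and down, at radius r is drawn at 1 + k1 r^2 times it, then the intrinsics apply), "cam_to_world" (4x4, takes a point from camera to world coordinates); the wrist camera has in their place "mount" (4x4, takes a point from camera to tool coordinates, whose origin is the TCP and whose axes are the flange's). Camera axes: x right, y up, looking along -z (the intrinsics and any distortion apply to the point x, -y, -z); pixel columns grow to the right and rows downward; lengths in m; the calibration is good to about 2 mm. A picture is of the moment at which its call begins: read the wrist's pose just before it. There is no depth.
A pose or a line that the arm cannot do raises Unreachable and nothing moves.
- finish_job(): hands the job in; it is judged then, once.
Readings, each from a call of its own:
- get_t(): time.
- get_q(): joint angles.
- get_qd(): joint speeds.
- get_joint_efforts(): joint torques, N m.
- get_ee_pos(): TCP position.
- get_ee_rot(): TCP orientation.
- get_ft_force(): force on the tool from outside, world axes, zero at the start.
- get_moment(): the same for the moment, N m.
- get_grip_width(): finger opening in m.
- get_gripper_force(): force on a finger pad.
Only numpy, scipy, OpenCV 4.12 (cv2) and the standard library are available. Lean on these libraries where they do the work, as an engineer would, in place of code of your own. Each camera call takes 0.05 s, during which the arm holds its last target. There are 200 camera calls.

## Working session

There is one attempt and no reset: what is moved stays moved. The work goes in short steps, each a Python script; the robot and the scene stay as the last script left them, time stands still between calls to the robot, and variables do not carry over. Pictures are saved under pics/ and viewed, at most 10 in all, crops included, and the job is handed in when it is done.

```bash
ls; mkdir -p pics; cat > h.py <<'E'
import numpy as np, cv2
from plant import *
from scipy.spatial.transform import Rotation as R
def K(im):
    h,w=im["pixels"].shape[:2]; f=h/2/np.tan(np.radians(im["vfov"])/2)
    return np.array([[f,0,im["cx"]],[0,f,im["cy"]],[0,0,1.]])
def rays(im,px,T=None):
    T=np.array(im["cam_to_world"]) if T is None else T
    p=cv2.undistortPoints(np.array(px,float).reshape(-1,1,2),K(im),np.array([im["k1"],0,0,0,0.])).reshape(-1,2)
    d=np.c_[p[:,0],-p[:,1],-np.ones(len(p))]@T[:3,:3].T
    return T[:3,3],d
def onplane(im,px,z,T=None):
    o,d=rays(im,px,T); return o+d*((z-o[2])/d[:,2])[:,None]
def project(im,P,T=None):
    T=np.array(im["cam_to_world"]) if T is None else T
    c=(np.array(P,float).reshape(-1,3)-T[:3,3])@T[:3,:3]
    c=c*[1,-1,-1]
    return cv2.projectPoints(c.reshape(-1,1,3),np.zeros(3),np.zeros(3),K(im),np.array([im["k1"],0,0,0,0.]))[0].reshape(-1,2)
def toolT(im,pos,q):
    T=np.eye(4);T[:3,:3]=R.from_quat(np.roll(q,-1)).as_matrix();T[:3,3]=pos
    return T@np.array(im["mount"])
def save(im,n): cv2.imwrite("pics/"+n,np.ascontiguousarray(im["pixels"][:,:,::-1]))
E
python3 - <<'E'
from h import *
for n in("side","top"):
    im=get_image(n); save(im,n+"0.png"); print(n,im["vfov"],im["cx"],im["cy"],im["k1"],np.round(im["cam_to_world"],3).tolist())
print(grip_depth,get_t(),get_ee_pos(),get_ee_rot(),get_grip_width(),get_q())
E
```

```text
pics
side 42.158997060667446 281.4243574218638 211.8408375713362 -0.006282784120607156 [[1.0, -0.029, 0.009, 0.592], [0.03, 0.871, -0.491, -0.509], [0.006, 0.491, 0.871, 0.977], [0.0, 0.0, 0.0, 1.0]]
top 54.42302069032042 283.86181034838336 204.54534719946287 -0.06082643276079534 [[0.028, 0.984, -0.176, 0.418], [-1.0, 0.029, 0.002, 0.017], [0.007, 0.176, 0.984, 0.903], [0.0, 0.0, 0.0, 1.0]]
0.0187 0.1 [ 0.23933079 -0.63053128  0.20403493] [-8.84309938e-04  9.83591965e-01  1.80405164e-01 -2.01410092e-04] 0.08575609061233973 [ 1.1791223   0.46940848 -0.04857523  1.53357273  0.02410535  1.14101104
 -0.08229078]
```

View pics/side0.png

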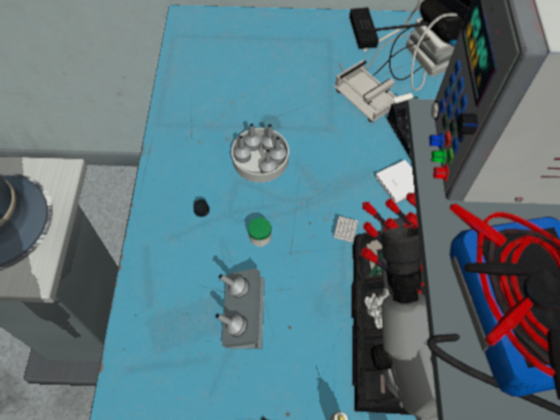

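View pics/top0.png

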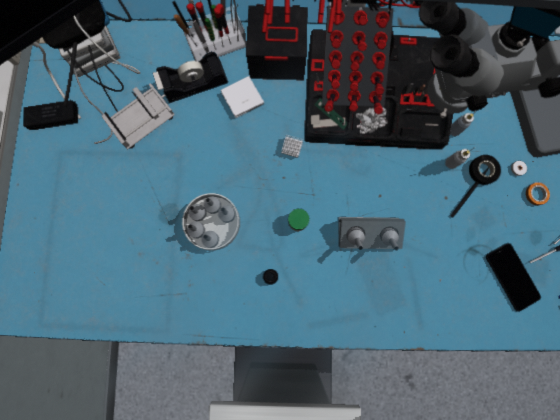

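Side view: the tin is at about (260,153), the stand at (242,308) and the jar at (259,231). Top view: the tin is at (210,221), with tips at (198,203), (211,201), (225,204), (190,228) and (207,240). The stand is at (372,234), the jar at (299,219), the loupe at (271,277) and the sink at (291,147). The gap in the tin looks to be on its lower-right side. Next I'll get rough positions, then use the wrist camera.

```bash
python3 - <<'E'
from h import *
t=get_image("top"); s=get_image("side"); w=get_image("wrist")
print("mount",np.round(w["mount"],3).tolist(),w["vfov"],w["k1"])
for n,pt,ps,z in (("tin",(211,221),(260,150),.03),("stand",(372,234),(243,308),.035),("jar",(299,219),(259,226),.04),("loupe",(271,277),(201,206),.026),("sink",(291,147),(346,228),.021)):
    print(n,onplane(t,[pt],z).round(3),onplane(s,[ps],z).round(3))
tin=onplane(t,[(211,221)],.03)[0]
q0=[0,1,0,0]
for x in(.38,.42,.45,.5):
  for z in(.2,.25,.3): print(x,z,[inverse_kinematics([x,y,z],q0) is not None for y in(-.36,-.2,0,.15)])
E
```

```text
mount [[0.0, 0.947, 0.32, 0.082], [1.0, -0.0, -0.001, 0.002], [-0.0, 0.32, -0.947, -0.169], [0.0, 0.0, 0.0, 1.0]] 63.041966346936825 -0.039143890652638784
tin [[0.533 0.171 0.03 ]] [[0.531 0.175 0.03 ]]
stand [[ 0.514 -0.175  0.035]] [[ 0.518 -0.179  0.035]]
jar [[ 0.542 -0.018  0.04 ]] [[ 0.539 -0.014  0.04 ]]
loupe [[0.418 0.038 0.026]] [[0.419 0.035 0.026]]
sink [[0.708 0.003 0.021]] [[ 0.71  -0.002  0.021]]
0.38 0.2 [True, True, True, True]
0.38 0.25 [True, True, True, True]
0.38 0.3 [True, True, True, True]
0.42 0.2 [True, True, True, True]
0.42 0.25 [True, True, True, True]
0.42 0.3 [True, True, True, True]
0.45 0.2 [True, True, True, True]
0.45 0.25 [True, True, True, True]
0.45 0.3 [True, True, True, True]
0.5 0.2 [True, True, True, True]
0.5 0.25 [True, True, True, True]
0.5 0.3 [True, True, True, True]
```

```bash
cat >> h.py <<'E'
def wshot(n):
    p,q=get_ee_pos(),get_ee_rot(); im=get_image("wrist"); save(im,n)
    T=toolT(im,p,q); np.savez("pics/"+n+".npz",T=T,px=im["pixels"]); return im,T
def tilt(yaw,lean):  # tool down, yawed about z then leaned so tool z=(sin lean,0,-cos lean)
    r=R.from_euler("y",-lean)*R.from_euler("z",yaw)*R.from_quat([1,0,0,0])
    return np.roll(r.as_quat(),1)
ax=np.array([-.5,0,np.sqrt(.75)])
E
python3 - <<'E'
from h import *
print(R.from_quat(np.roll(tilt(0,np.pi/6),-1)).as_matrix().round(2).tolist())
t0=get_t(); move_ptp([.535,.173,.17],tilt(0,0)); print(get_t()-t0)
wshot("tin1.png")
t0=get_t(); move_ptp(np.array([.516,-.177,.035])+ax*.15,tilt(0,np.pi/6)); print(get_t()-t0)
wshot("st1.png"); print(get_ft_force(),get_ee_pos())
E
```

```text
[[0.87, 0.0, 0.5], [0.0, -1.0, 0.0], [0.5, 0.0, -0.87]]
3.0083
1.5250000000000004
[-0.02254394 -0.01304389  0.20089786] [ 0.44186162 -0.17637678  0.16514202]
```

View pics/tin1.png

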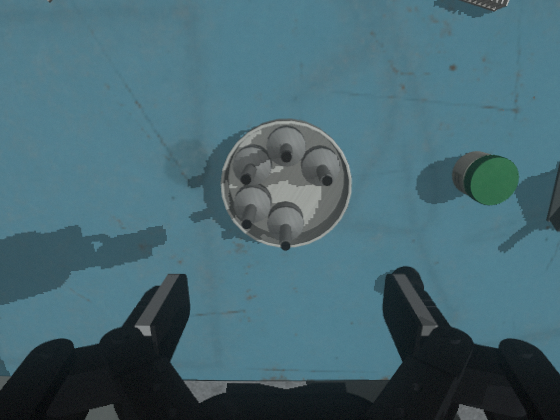

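View pics/st1.png

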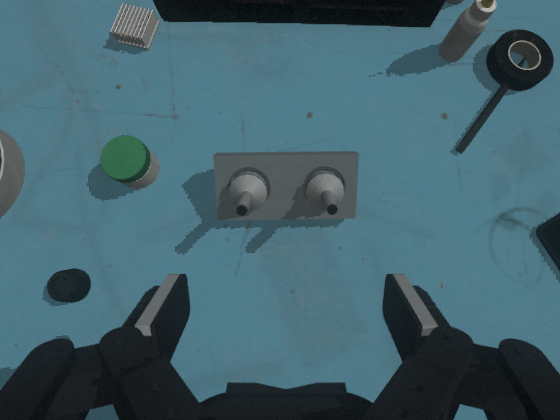

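Tin view: dark tip bores at about (246,178), (286,156), (327,181), (247,224) and (286,246), with the rim around (286,184). The empty wall place is at the lower right. Stand view: tips at (243,210) and (332,209), with the deck corners at (215,153) and (358,219). Now I'll measure these.

```bash
cat > meas.py <<'E'
from h import *
im=get_image("wrist")
def dark(px,guess,r=9):
    g=px.max(2).astype(float); out=[]
    for u,v in guess:
        s=g[v-r:v+r+1,u-r:u+r+1]; m=(s<60).astype(np.uint8)
        n,l,st,c=cv2.connectedComponentsWithStats(m)
        k=min(range(1,n),key=lambda i:np.hypot(*(c[i]-r))-.02*st[i,4])
        out.append([c[k][0]+u-r,c[k][1]+v-r,st[k,4]])
    return np.array(out)
E
python3 - <<'E'
from meas import *
d=np.load("pics/tin1.png.npz"); T=d["T"]; px=d["px"]
b=dark(px,[(246,178),(286,156),(327,181),(247,224),(286,246)]); print(b.round(1).tolist())
P=onplane(im,b[:,:2],.075,T); print(P.round(4))
# tin rim: non-blue region contour
hsv=cv2.cvtColor(px,cv2.COLOR_RGB2HSV); m=((hsv[...,1]<70)&(hsv[...,2]>100)).astype(np.uint8)
m[:100]=0;m[265:]=0;m[:,:200]=0;m[:,370:]=0
c=np.vstack([x for x in cv2.findContours(m,0,1)[0] if len(x)>15]); h=cv2.convexHull(c)
# drop hull points influenced by tips: use world fit with outlier trimming
W=onplane(im,h.reshape(-1,2),.03,T)[:,:2]
for _ in range(4):
    A=np.c_[2*W,np.ones(len(W))]; s=np.linalg.lstsq(A,(W**2).sum(1),rcond=None)[0]; rr=np.sqrt(s[2]+s[0]**2+s[1]**2)
    res=np.hypot(*(W-s[:2]).T)-rr; W=W[abs(res)<max(.0015,abs(res).max()*.7)]
print("tin",s[:2].round(4),rr,len(W),abs(res).max())
v=P[:,:2]-s[:2]; print(np.hypot(*v.T).round(4),np.degrees(np.arctan2(v[:,1],v[:,0])).round(1))
d=np.load("pics/st1.png.npz"); T=d["T"]; px=d["px"]
b=dark(px,[(243,210),(332,209)]); print(b.round(1).tolist())
o,dd=rays(im,b[:,:2],T)
# deck corners
hsv=cv2.cvtColor(px,cv2.COLOR_RGB2HSV); m=((hsv[...,1]<70)&(hsv[...,2]>60)).astype(np.uint8)
m[:145]=0;m[228:]=0;m[:,:190]=0;m[:,380:]=0; m=cv2.morphologyEx(m,cv2.MORPH_OPEN,np.ones((5,5)))
x,y,w,h=cv2.boundingRect(m); print("deck box",x,y,w,h)
c=max(cv2.findContours(m,0,1)[0],key=cv2.contourArea); mr=cv2.boxPoints(cv2.minAreaRect(c)); print(mr.round(1).tolist())
def onp(pt,p0): 
    o,dd=rays(im,pt,T); return o+dd*(((p0-o)@ax)/(dd@ax))[:,None]
p0=np.array([.516,-.177,.035])
for _ in range(3):
    C=onp(mr,p0); c0=C.mean(0); p0=c0+[0,0,.035-c0[2]]  # deck top passes at z=.035 mid
print(C.round(4),c0.round(4))
p0=C.mean(0); p0[2]=.035
print("tips",onp(b[:,:2],p0+ax*.06).round(4), "expected",(p0+ax*.06).round(4))
E
```

```text
[[245.5, 178.9, 85.0], [285.6, 156.0, 97.0], [326.7, 180.3, 74.0], [246.4, 223.9, 70.0], [285.1, 245.5, 58.0]]
[[0.5532 0.2023 0.075 ]
 [0.5713 0.1705 0.075 ]
 [0.552  0.138  0.075 ]
 [0.5151 0.203  0.075 ]
 [0.4955 0.1711 0.075 ]]
tin [0.5342 0.1703] 0.06150916857969462 48 0.0010661549057656913
[0.0372 0.0372 0.0369 0.0378 0.0387] [ 59.2   0.4 -61.1 120.3 178.9]
[[241.1, 210.0, 96.0], [331.6, 209.0, 86.0]]
deck box 214 151 145 69
[[213.6999969482422, 152.5], [358.0, 150.8000030517578], [358.70001220703125, 218.10000610351562], [214.5, 219.8000030517578]]
[[ 0.5416 -0.111   0.0512]
 [ 0.5432 -0.2449  0.0521]
 [ 0.4855 -0.2502  0.0188]
 [ 0.4838 -0.1074  0.0178]] [ 0.5135 -0.1784  0.035 ]
tips [[ 0.4806 -0.1426  0.0853]
 [ 0.4815 -0.2144  0.0858]] expected [ 0.4835 -0.1784  0.087 ]
```

```bash
cat >> meas.py <<'E'
G=.042  # TCP above foot
def pick(tip):
    tcp=np.array(tip)-ax*(.072-G); q=tilt(0,np.pi/6)
    command_gripper(.045)
    move_ptp(tcp+ax*.06,q); servo_line(tcp,.08)
    print("at",get_ee_pos()-tcp,get_ft_force().round(2))
    command_gripper(0.0); print("w",get_grip_width(),get_gripper_force(),get_ft_force().round(2))
    servo_line(tcp+ax*.08,.12); print("w",get_grip_width(),get_gripper_force(),get_t())
E
python3 - <<'E'
from meas import *
pick([.4808,-.1425,.0855])
move_ptp([.5145,.1375,.17],tilt(0,0)); wshot("held1.png"); print(get_t(),get_ee_pos(),get_grip_width(),get_ft_force())
E
```

```text
Traceback (most recent call last):
  File "meas.py", line 15, in pick
    move_ptp(tcp+ax*.06,q); servo_line(tcp,.08)
                            ~~~~~~~~~~^^^^^^^^^
plant.Unreachable: the arm cannot follow that straight line within its joint ranges
```

```bash
python3 - <<'E'
from meas import *
print(get_q().round(3),get_ee_pos())
for tip in ([.4808,-.1425,.0855],[.4813,-.2144,.0855]):
  for yaw in (0,20,-20,45,-45,90,-90,135,-135,180):
    r=[]
    for L in(np.pi/6,np.radians(25)):
      for h in (.06,.03,0):
        a=np.array([-np.sin(L),0,np.cos(L)])
        q=inverse_kinematics(np.array(tip)-ax*(.072-G)+a*h,tilt(np.radians(yaw),L)); r.append(None if q is None else q.round(2).tolist())
    print(yaw,[x is not None for x in r], r[2],r[0])
E
```

```text
[ 1.445  0.387 -1.288  2.378  1.105  0.263 -2.322] [ 0.46566013 -0.1426507   0.11134094]
0 [True, True, False, True, True, True] None [1.45, 0.39, -1.29, 2.38, 1.11, 0.26, -2.32]
20 [True, True, True, True, True, True] [1.1, 0.45, -0.95, 2.37, 1.71, 0.22, -2.58] [1.48, 0.43, -1.35, 2.38, 1.18, 0.31, -2.04]
-20 [True, False, False, True, True, False] None [1.42, 0.36, -1.25, 2.38, 1.04, 0.23, -2.62]
45 [True, True, True, True, True, True] [1.12, 0.46, -0.98, 2.37, 1.69, 0.24, -2.12] [1.45, 0.39, -1.29, 2.38, 1.11, 0.26, -1.54]
-45 [False, False, True, True, True, False] [1.1, 0.45, -0.96, 2.37, 1.71, 0.22, 2.57] None
90 [True, True, True, True, True, True] [1.13, 0.47, -0.99, 2.37, 1.69, 0.25, -1.33] [1.45, 0.39, -1.29, 2.38, 1.11, 0.26, -0.75]
-90 [True, True, True, True, True, True] [1.1, 0.45, -0.96, 2.37, 1.71, 0.22, 1.79] [1.45, 0.39, -1.29, 2.38, 1.11, 0.26, 2.39]
135 [True, True, True, True, True, True] [1.16, 0.48, -1.03, 2.37, 1.68, 0.27, -0.53] [1.45, 0.39, -1.29, 2.38, 1.11, 0.26, 0.03]
-135 [True, True, True, True, True, True] [1.1, 0.45, -0.96, 2.37, 1.71, 0.22, 1.0] [1.4
[... 680 characters left out ...]
rue] None [0.88, 0.21, -0.41, 2.33, -0.81, 0.22, -1.1]
90 [True, True, True, True, True, True] [1.37, 0.59, -1.11, 2.3, 1.43, 0.29, -0.88] [0.88, 0.21, -0.41, 2.33, -0.81, 0.22, 1.26]
-90 [True, True, True, True, True, True] [1.41, 0.64, -1.18, 2.29, 1.46, 0.36, 2.25] [0.88, 0.21, -0.41, 2.33, -0.81, 0.22, -1.89]
135 [True, True, True, True, True, True] [1.41, 0.63, -1.18, 2.29, 1.46, 0.35, -0.11] [0.88, 0.21, -0.41, 2.33, -0.81, 0.22, 2.04]
-135 [True, True, True, True, True, True] [1.41, 0.64, -1.18, 2.29, 1.46, 0.36, 1.46] [0.72, 0.19, -0.23, 2.34, -0.94, 0.24, -2.55]
180 [True, True, True, True, True, True] [1.32, 0.55, -1.04, 2.3, 1.4, 0.24, 0.7] [1.59, 0.5, -1.3, 2.3, 0.98, 0.32, 1.12]
```

```bash
cat >> meas.py <<'E'
def pick(tip,yaw=90,hov=.06):
    tcp=np.array(tip)-ax*(.072-G); q=tilt(np.radians(yaw),np.pi/6)
    if get_grip_width()>.06: command_gripper(.045)
    move_ptp(tcp+ax*hov,q); servo_line(tcp,.08)
    print("at",get_ee_pos()-tcp,get_ft_force().round(2),get_q().round(2))
    command_gripper(0.0); print("w",get_grip_width(),get_gripper_force(),get_ft_force().round(2))
    servo_line(tcp+ax*hov,.12); print("w",get_grip_width(),get_gripper_force(),get_t())
E
python3 - <<'E'
from meas import *
pick([.4808,-.1425,.0855])
for yaw in (0,60,-60,120,-120,180):
    print(yaw,[None if (q:=inverse_kinematics([.5145,.1375,z],tilt(np.radians(yaw),0))) is None else q.round(2).tolist() for z in(.17,.045)])
E
```

```text
at [-3.63091523e-05  5.01478630e-05  1.01117164e-04] [-0.99 -0.14  0.67] [ 1.16  0.49 -1.03  2.37  1.68  0.27 -1.31]
w 0.005702846080826245 58.921406865119934 [-4.09 -0.05  6.74]
w 0.005666927888973618 58.70460391044617 10.55
0 [[0.54, 0.54, -1.19, 1.87, 0.56, 1.12, -2.43], [0.39, 0.66, -0.99, 1.98, 0.71, 0.9, -2.55]]
60 [[0.34, 0.4, -0.86, 1.88, 0.35, 1.03, -1.19], [0.42, 0.69, -1.05, 1.98, 0.76, 0.93, -1.54]]
-60 [[-1.06, 0.37, 0.92, 1.95, -0.35, 0.99, -2.59], [-0.75, 0.48, 0.53, 2.04, -0.37, 0.71, -2.61]]
120 [[0.45, 0.46, -1.03, 1.87, 0.45, 1.07, -0.23], [0.51, 0.8, -1.21, 1.97, 0.89, 1.04, -0.6]]
-120 [[0.53, 0.53, -1.17, 1.87, 0.55, 1.11, 1.77], [0.49, 0.78, -1.18, 1.97, 0.87, 1.02, 1.51]]
180 [[0.53, 0.53, -1.17, 1.87, 0.55, 1.11, 0.72], [0.54, 0.86, -1.28, 1.97, 0.95, 1.1, 0.4]]
```

```bash
python3 - <<'E'
from meas import *
wshot("held0.png"); print(get_t())
E
```

```text
10.65
```

View pics/held0.png

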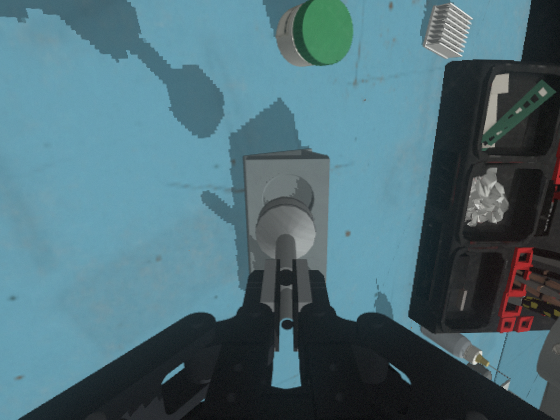

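The nozzle is held by its tube at (287,245) and looks square between the pads, with the collar centred near (286,228). The second nozzle is hidden behind the gripper. Next I'll check its offset in the hand against the blue bench.

```bash
cat >> meas.py <<'E'
def held(n):
    i,T=wshot(n); px=i["pixels"]; M=np.array(i["mount"]); a=np.linspace(0,2*np.pi,73)
    def sil(dx,dy,g=G):
        P=np.vstack([np.c_[dx+.018*np.cos(a),dy+.018*np.sin(a),np.full(73,z)] for z in(g,g-.022)])
        return project(i,P,M)
    hsv=cv2.cvtColor(px,cv2.COLOR_RGB2HSV); m=((hsv[...,1]<60)&(hsv[...,2]>70)).astype(np.uint8)
    s=sil(0,0); u0,v0=(s.min(0)-25).astype(int); u1,v1=(s.max(0)+25).astype(int)
    m[:v0]=0;m[:,:u0]=0;m[:,u1:]=0;m[int(s[:,1].mean()):]=0
    m=cv2.morphologyEx(m,cv2.MORPH_OPEN,np.ones((5,5)))
    x,y,w,h=cv2.boundingRect(m)
    print("obs L,R,top",x-.5,x+w-.5,y-.5,"exp",s[:,0].min(),s[:,0].max(),s[:,1].min())
    s2=sil(.005,.005); 
    print("px per 5mm: y",s2[:,0].min()-s[:,0].min(),"x",s2[:,1].min()-s[:,1].min(), "G+5:",sil(0,0,G+.005)[:,1].min()-s[:,1].min())
    cv2.imwrite("pics/c_"+n,px[max(v0-30,0):v1+90,u0-60:u1+60,::-1].repeat(3,0).repeat(3,1))
E
python3 - <<'E'
from meas import *
move_ptp([.46,-.04,.19],tilt(np.radians(60),0)); held("h1.png"); print(get_t(),get_grip_width())
E
```

```text
obs L,R,top 257.5 313.5 198.5 exp 253.6794219031486 313.8821556746959 196.0200001428586
px per 5mm: y 8.16952229101858 x -7.5163465012656445 G+5: -2.1994577486925664
11.5167 0.005699279585612492
```

View pics/c_h1.png

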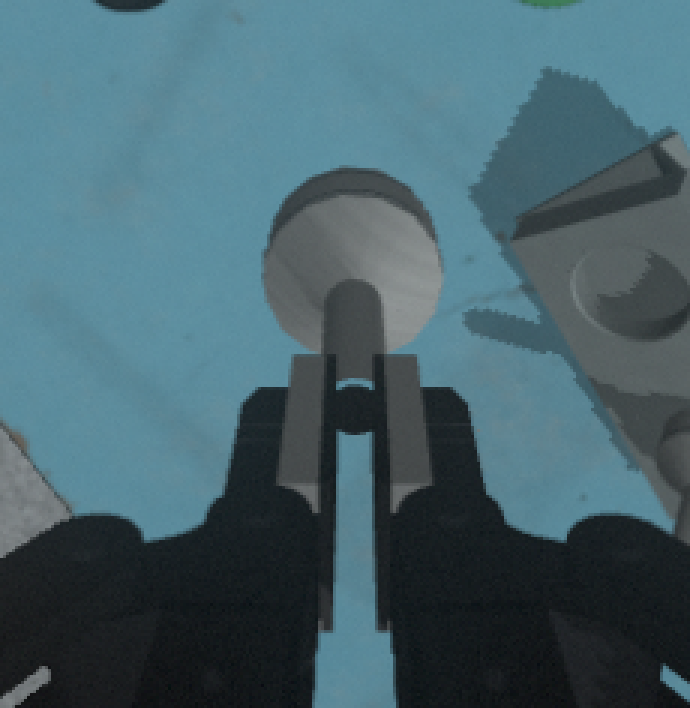

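The held nozzle is upright. The collar silhouette spans 257.5 to 313.5, centred 1.7 px (about 1 mm) off, which fits a small camera bias. That bias cancels if I place at the same yaw as the tin shot, so I'll descend at yaw 0 while watching the wrist force.

```bash
cat >> meas.py <<'E'
def descend(xy,z0,zend,fmax=6,step=.003):
    f0=get_ft_force(); z=z0
    while z>zend:
        z=max(z-step,zend); servo_line([*xy,z],.05)
        f=get_ft_force()-f0
        if np.linalg.norm(f)>1: print("z",round(z,4),f.round(1),get_ee_pos()[2].round(4))
        if np.linalg.norm(f)>fmax: break
    return z
E
python3 - <<'E'
from meas import *
W=(.5153,.1384)
move_ptp([*W,.16],tilt(0,0)); print(get_q().round(2))
servo_line([*W,.08],.1)
z=descend(W,.08,.0445); print(z,get_ee_pos(),get_grip_width(),get_t())
save(get_image("top"),"top2.png"); wshot("w2.png")
E
```

```text
[ 0.32  0.41 -0.84  1.89  0.36  1.01 -2.24]
z 0.077 [-1.3  0.6  0.7] 0.0772
z 0.074 [-0.9 -0.3  0.7] 0.0738
z 0.071 [-1.4 -0.2  0.2] 0.0708
z 0.068 [-0.7  1.1  1.4] 0.0678
z 0.065 [-0.2  0.6  0.9] 0.0648
z 0.062 [-0.9 -0.1  0.7] 0.0617
z 0.059 [-1.6  0.6  0.7] 0.0588
z 0.056 [-1.2  0.1  0.7] 0.0558
z 0.05 [-1.5 -0.1  0.6] 0.0498
z 0.047 [-1.   0.2 -0.3] 0.0468
z 0.0445 [-1.7  0.5  3.4] 0.0448
0.0445 [0.51557089 0.13882484 0.04475889] 0.00548063456210842 16.75
```

```bash
python3 - <<'E'
from meas import *
command_gripper(.016); print(get_grip_width(),get_ft_force().round(1))
servo_line([.5153,.1384,.17],.12); 
move_ptp([.535,.173,.17],tilt(0,0)); wshot("tin2.png"); print(get_t())
E
```

```text
0.015828419193412133 [-0.  -0.3 -0.3]
18.6917
```

View pics/tin2.png

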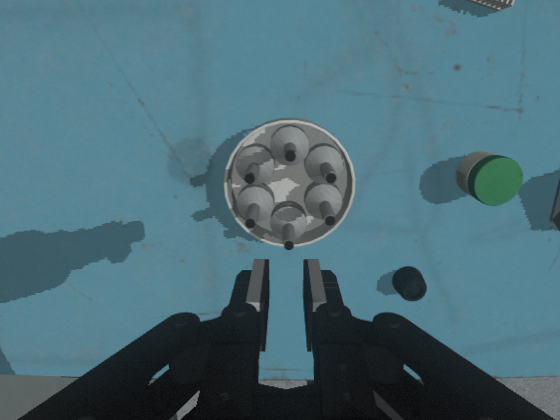

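Six nozzles now stand in a ring, with tips near (290,156), (331,178), (330,220), (289,246), (250,223) and (250,177); the middle is free. Next I'll measure the ring, then pick the second nozzle.

```bash
python3 - <<'E'
from meas import *
d=np.load("pics/tin2.png.npz"); T=d["T"]; px=d["px"]
b=dark(px,[(290,156),(331,178),(330,220),(289,245),(250,223),(250,177)],7); P=onplane(im,b[:,:2],.075,T)[:,:2]; print(b[:,2],P.round(4).tolist())
# centre maximising min distance
from scipy.optimize import minimize
c=P.mean(0); r=minimize(lambda x:-np.min(np.hypot(*(P-x).T)),c,method="Nelder-Mead"); print(c.round(4),r.x.round(4),-r.fun,np.hypot(*(P-c).T).round(4))
command_gripper(.045)
pick([.4813,-.2144,.0855])
move_ptp([.46,-.04,.19],tilt(np.radians(60),0)); held("h2.png"); print(get_t(),get_grip_width())
E
```

```text
[87. 72. 69. 59. 68. 79.] [[0.571, 0.1702], [0.5534, 0.1379], [0.5176, 0.1368], [0.4954, 0.1706], [0.5151, 0.2025], [0.5531, 0.2019]]
[0.5343 0.17  ] [0.5337 0.1702] 0.03710429648246082 [0.0368 0.0373 0.0371 0.0389 0.0378 0.0371]
at [0.00031438 0.0004101  0.00016164] [-0.44  0.72 -0.2 ] [ 1.3   0.53 -1.01  2.3   1.39  0.22 -0.86]
w 0.005528049405628319 58.901851773262024 [-3.46 -0.42  5.16]
w 0.004922757874944099 58.69774639606476 22.8833
obs L,R,top 257.5 313.5 198.5 exp 253.67985460784473 313.8826753883069 196.01985734141226
px per 5mm: y 8.169539450290358 x -7.516355963198805 G+5: -2.1994569748554795
23.7667 0.005137052815802674
```

```bash
python3 - <<'E'
from meas import *
W=(.532,.172)
move_ptp([*W,.16],tilt(0,0)); print(get_q().round(2))
servo_line([*W,.08],.1)
z=descend(W,.08,.0445,8,.002); print(z,get_ee_pos(),get_grip_width(),get_t()); wshot("w3.png")
E
```

```text
[ 0.21  0.43 -0.77  1.83  0.35  1.02 -2.28]
z 0.078 [ 0.8  1.  -0.5] 0.0784
z 0.076 [0.3 0.7 1. ] 0.0759
z 0.074 [-0.5  1.3  0.3] 0.0738
z 0.07 [ 0.5  1.3 -0.2] 0.0699
z 0.068 [-0.4  2.   0.3] 0.0679
z 0.066 [0.4 1.  0.3] 0.0658
z 0.064 [0.  1.2 0.2] 0.0638
z 0.06 [ 0.5  0.8 -0.2] 0.0599
z 0.058 [0.6 1.  0.1] 0.0579
z 0.056 [0.9 0.8 0.3] 0.0559
z 0.054 [1.1 1.2 0.3] 0.0539
z 0.052 [0.6 0.5 0.8] 0.0519
z 0.05 [0.6 0.1 1.5] 0.0498
z 0.048 [0.8 1.1 0.3] 0.0478
z 0.0445 [0.1 0.6 2.8] 0.045
0.0445 [0.5326606  0.17232335 0.04500479] 0.005203120106559142 30.5833
```

Smooth seating on the floor, at z=0.045. Releasing and checking.

```bash
python3 - <<'E'
from meas import *
command_gripper(.016); print(get_grip_width(),get_ft_force().round(1))
servo_line([.532,.172,.17],.12); 
move_ptp([.535,.173,.19],tilt(0,0)); i,T=wshot("tin3.png"); print(get_t())
px=i["pixels"][80:280,160:420,::-1].repeat(3,0).repeat(3,1); cv2.imwrite("pics/c3.png",np.ascontiguousarray(px))
E
```

```text
0.015777145240149826 [ 0.5 -0.3  0. ]
32.45
```

View pics/c3.png

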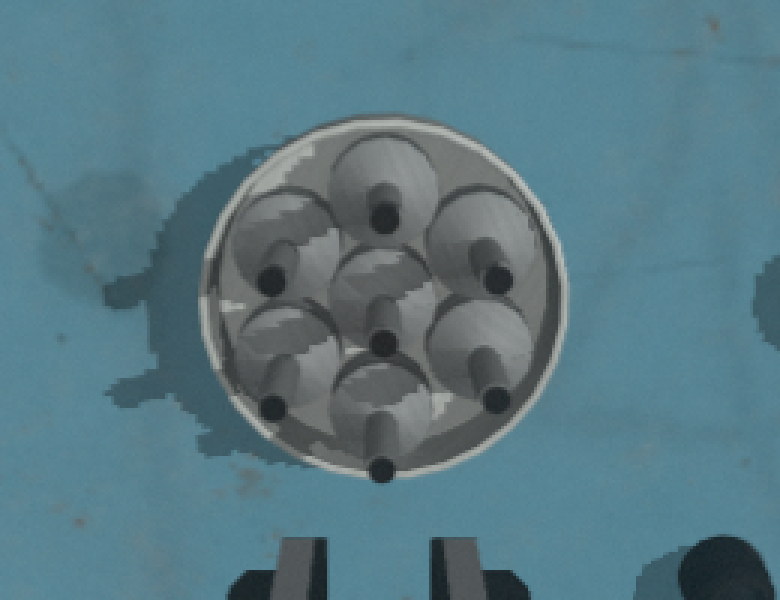

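All seven stand in the tin: the middle tip is at crop (384,343), with six evenly around it. I'll do one numeric check that the spacings fit standing collars, then hand in.

```bash
python3 - <<'E'
from meas import *
d=np.load("pics/tin3.png.npz")
g=[(160+u//3,80+v//3) for u,v in((384,343),(384,218),(498,280),(496,400),(381,470),(272,408),(272,281))]
b=dark(d["px"],g,7); P=onplane(im,b[:,:2],.075,d["T"])[:,:2]
from scipy.spatial.distance import pdist
D=np.hypot(*(P-P[0]).T)[1:]; print(D.round(4),pdist(P).min(),get_t(),get_ft_force().round(1))
if D.min()>.035 and D.max()<.042 and pdist(P).min()>.0345: print(finish_job())
E
```

```text
[0.0361 0.0375 0.0375 0.0394 0.038  0.0366] 0.0361304500840439 32.5 [-0.1  0.  -0.4]
the job is handed in; nothing more can be done
None
```

Both nozzles from the stand are in the tin: all seven stand upright, one in the middle and six round it 36–39 mm away, and the job was handed in at 32.5 s with nothing touched; I took no final picture of the jar, loupe and heat sink.

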